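# Turn the big mail tin's name tag to the front

## Robot

A 6-joint arm with a two-finger parallel gripper is mounted at the origin on the work surface. World frame = base frame: x ahead of the robot, y to its left, z up, the work surface at z = 0. Lengths are in m, angles in rad, forces in N, time in s.
With the tool pointing down it reaches from about 0.35 to 0.975 m from the base axis. Payload 4.9 kg.
Tool frame: the origin (TCP) lies at the very end of the fingers, on their centre line; the grasp point (between the pads) lies 19 mm behind it; z points along the fingers, y is the line along which they close (so a half turn about z gives the same grasp; the last joint's range is limited). The gripper opens to 85 mm and grips with 20 to 120 N. Pads are 22 mm wide; open, the fingers measure 114 mm over their backs; the gripper's body (76 mm by 85 mm) begins 54 mm behind the grasp point. The pads swing forward as they close: fully open they stand 13 mm farther back than shut.
Start: joints at [-1.441, 0.053, 1.613, -0, 1.476, -0.119], TCP at [0.154, -0.606, 0.231] pointing down, gripper open.
Joint ranges: [-3.01, 3.01], [-1.01, 2.22], [0.06, 2.58], [-1.02, 4.17], [0.09, 2.62], [-3.14, 3.14]. Speed limits (rad/s): [2.57, 2.57, 3.14, 3.14, 3.14, 3.14].

## Interface

Orientations are given as a rotation vector (axis times angle).
In Python, from station import ctrl gives the robot as it stands.
- The arm moves only by the shell command python3 -m crank 'ROWS' [OPENING] [FORCE]. ROWS is text: rows parted by semicolons, each of 4 numbers parted by spaces: the shift along the world's x, y, z in units of 0.5 m (1.0 is 0.5 m), then the turn about the world's z in units of 90 degrees (1.0 is 90 degrees). In form: x y z turn; .... A call has exactly 5 rows; each row shifts and turns the commanded pose from where the row before left it; what a row does not reach is not made up. A row lasts 1/12 s, in which the tool goes at most 41.7 mm and 7.16 degrees, less where a joint would pass 70% of its speed; a pose out of reach is approached as far as the arm can. A call with a number of a shift or a turn outside -1 to 1 is refused whole. A call with a gripper value outside its range is refused whole. OPENING is the opening in per cent of the stroke, from 0 (shut) to 100 (fully open), set as the call begins (- or left out, the last holds). The fingers move at their own pace and stop on an object; FORCE is the grip in N (left out, the last holds). Time passes only in rows, so rows that do not move let the fingers close, or fill a call up. It gives the time, the measured TCP pose, the force, the opening and the grip force at its end, in the units of the state.
- ctrl.get_obs(): the state, without advancing time (a new reading comes with each control period).
- ctrl.get_image(name): name is "scene" or "top" or "wrist"; returns (picture, depth): 480x640x3 uint8, red, green, blue; 480x640 float32, m along the optical axis (not along the pixel's ray), 0 where there is no reading.
- ctrl.get_calibration(name): a dict with "fx", "fy", "cx", "cy" (pixels), "k1" (the pictures are not rectified: a ray, as slopes to the right and down, at radius r is drawn at 1 + k1 r^2 times it, then the intrinsics apply), "extrinsics" (4x4, takes a point from world to camera coordinates). Camera axes: x right, y down, z forward; pixel columns grow to the right and rows downward; lengths in m; the calibration is good to about 2 mm. A picture is of the moment at which its call begins: read the wrist's pose just before it. get_calibration takes no time and is no camera call; for the wrist camera it gives the pose at the moment of the call.
- ctrl.finish_job(): hands the job in; it is judged then, once.
The state is a dict: "t": time; "q": joint angles; "dq": joint speeds; "effort": joint torques, N m; "tool_pos": TCP position; "tool_rot": TCP orientation; "contact_force": force on the tool from outside, world axes, zero at the start; "wrist_torque": the same for the moment, N m; "opening": finger opening in m; "grip_force": force on a finger pad.
Only numpy, scipy, OpenCV 4.12 (cv2) and the standard library are available. Lean on these libraries where they do the work, as an engineer would, in place of code of your own. Each camera call takes 0.05 s, during which the arm holds its last target. There are 200 camera calls.

## Task

Three open steel tins for the post stand on the table, each turning on its own round wooden base whose wooden tongue sticks out at its front. Turn the widest tin on its base until its upright clip and name tag stand squarely over its base's tongue, and leave the other two tins as they are turned now.

Things in the scene. Friction and masses are not known exactly. Their poses are not given: they have to be found in the camera images.
- big_base: Fixed wooden base of the widest tin: disc 156 mm wide, 16 thick, its 30 mm wide tongue reaching 123 mm from the centre. Origin: underside centre, on the turning axis; +x points along the tongue (front, roughly away from the robot), z up. The steel tin on it, 136 mm wide, rim 140 mm above the table, cannot lift or tip; it turns either way without stops, about 1 N at the rim, and stays where left.
- big_clip (a point): Steel tag clip fixed on the widest tin's rim: an upright round post 22 mm thick, standing 40 mm up from the rim (top 180 mm above the table). Point: half-way up the post, on its centre line, 68 mm from the turning axis, 160 mm above the table. A fingertip above the rim can push the post's side and so turn the tin. A blank white tag 40 x 50 mm hangs from it outside the tin. Its +x points outward.
- tall_clip (a point): The same clip on the tall, slim tin (86 mm across, rim 170 mm above the table), on its rim circle 43 mm from that tin's axis, 190 mm above the table; clip top at 210 mm. To be left alone.
- small_clip (a point): The same clip on the small, low tin (86 mm across, rim 110 mm above the table), on its rim circle 43 mm from that tin's axis, 130 mm above the table; clip top at 150 mm. To be left alone.

How it is judged:
At the end, for the whole second after the job is handed in: The widest tin's clip stands over its base's tongue, within 15 degrees (17.6 mm sideways) of the tongue's middle line, and stays there; the clips of the other two tins are within 15 mm of where they began (x of big_clip in the frame of big_base above 0 m and y of big_clip in the frame of big_base between -0.0176 and 0.0176 m and distance of each of tall_clip, small_clip from where it was at the start of the episode below 0.015 m); the robot touches nothing.
It fails at once if one of the other two tins was turned (its clip moved more than 15 mm) (distance of any of tall_clip, small_clip from where it was at the start of the episode above 0.015 m).
It also fails if it takes over 38 s, if anything falls off the work surface, if the arm or the gripper's body presses on something with over 40 N, if the wrist force passes 120 N, or if a joint passes its speed limit or range.

## Working session

There is one attempt and no reset: what is moved stays moved. The work goes in short steps, Python scripts to look and compute and a shell command to move; the robot and the scene stay as the last step left them, time stands still between calls to the robot, and variables do not carry over. Pictures are saved under pics/ and viewed, at most 10 in all, crops included, and the job is handed in when it is done.

```bash
mkdir -p pics
python3 - <<'E'
from station import ctrl
import cv2,numpy as np
for n in("top","scene"):
    p,d=ctrl.get_image(n); cv2.imwrite(f"pics/{n}0.png",p[:,:,::-1]); np.save(f"pics/{n}0.npy",d); 
    c=ctrl.get_calibration(n); print({k:np.round(v,3).tolist() for k,v in c.items()})
print(ctrl.get_obs()['t'],ctrl.get_obs()['tool_pos'])
E
```

```text
{'fx': 452.272, 'fy': 452.272, 'cx': 327.296, 'cy': 243.164, 'k1': 0.014, 'extrinsics': [[0.029, -1.0, 0.007, -0.024], [-0.999, -0.029, -0.036, 0.552], [0.036, -0.006, -0.999, 0.955], [0.0, 0.0, 0.0, 1.0]]}
{'fx': 562.147, 'fy': 562.147, 'cx': 320.971, 'cy': 240.529, 'k1': -0.137, 'extrinsics': [[0.601, 0.799, 0.011, -0.344], [0.573, -0.421, -0.703, -0.21], [-0.558, 0.429, -0.711, 1.594], [0.0, 0.0, 0.0, 1.0]]}
0.1 [ 0.15381144 -0.60516647  0.23014351]
```

View pics/top0.png

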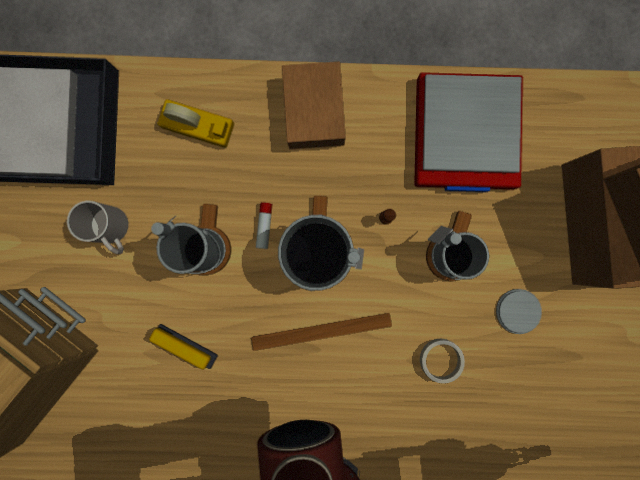

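View pics/scene0.png

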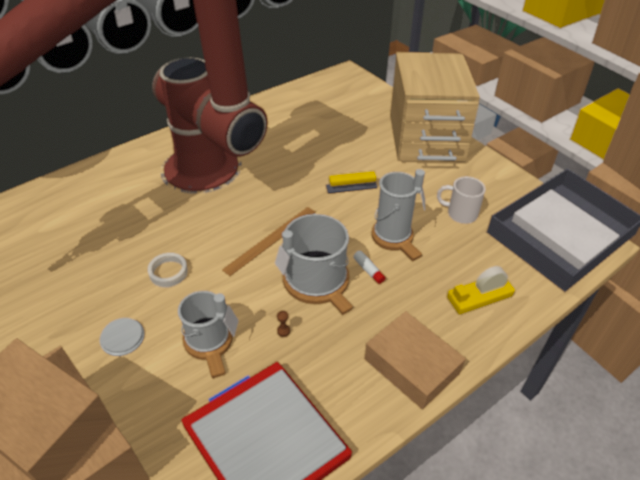

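The top view shows the big tin's rim around (316,253), with its clip at about (355,258) on the -y side. The tongue is at about (320,205), pointing +x. The tall tin is on the left (185,248) and the small one on the right (458,256). Next I'll measure using rays and depth.

```bash
cat > h.py <<'E'
import numpy as np,cv2
from station import ctrl
def cloud(d,c):
    K=np.array([[c['fx'],0,c['cx']],[0,c['fy'],c['cy']],[0,0,1.]])
    v,u=np.mgrid[:480,:640]; 
    r=cv2.undistortPoints(np.stack([u,v],-1).reshape(-1,1,2).astype(float),K,np.array([c['k1'],0,0,0.])).reshape(480,640,2)
    P=np.dstack([r,np.ones((480,640))])*d[...,None]
    E=np.array(c['extrinsics']); return (P-E[:3,3])@E[:3,:3], (np.dstack([r,np.ones((480,640))])@E[:3,:3]), -E[:3,:3].T@E[:3,3]
def ray(R,o,m,z):
    D=R[m]; return o+D*((z-o[2])/D[:,2])[:,None]
E
python3 - <<'E'
from h import *
d=np.load('pics/top0.npy');im=cv2.imread('pics/top0.png')
W,R,o=cloud(d,ctrl.get_calibration('top'))
def box(a,b,e,f):
    m=np.zeros((480,640),bool);m[b:f,a:e]=1;return m
hsv=cv2.cvtColor(im,cv2.COLOR_BGR2HSV)
print('tongue hsv',hsv[200,320],'table',hsv[200,345])
B=box(270,190,375,300)
for n,bb,h in(('big',B,.14),('tall',box(140,195,240,285),.17),('small',box(420,205,495,290),.11)):
    z=W[...,2]; m=bb&(d>0)&(abs(z-h)<.008)
    p=W[m]; A=np.c_[2*p[:,:2],np.ones(len(p))]; s=np.linalg.lstsq(A,(p[:,:2]**2).sum(1),rcond=None)[0]
    t=bb&(z>h+.03)&(z<h+.06); q=W[t]
    print(n,m.sum(),'rim c',s[:2],'r',np.sqrt(s[2]+s[:2]@s[:2]),'clip',t.sum(),q.mean(0),'px',np.argwhere(t).mean(0)[::-1])
# tongue from depth/ray
m=box(305,190,335,216)&(hsv[...,1]>0)&(abs(W[...,2]-.016)<.006)
p=ray(R,o,m,.016)
print('tongue',m.sum(),p.min(0),p.max(0),p.mean(0))
for v in range(192,218,3):
    r=W[v,300:340]; print(v,[int(1000*x) for x in r[::2,2]])
# obstacles higher
for n,px in (('eraser bl',(387,215)),('marker',(264,225)),('stick',(320,330))): print(n,W[px[1],px[0]])
cv2.imwrite('pics/z.png',cv2.resize(im[170:310,130:510],None,fx=2,fy=2,interpolation=2))
E
```

```text
tongue hsv [ 13 201  95] table [ 19 145 146]
big 727 rim c [0.53039618 0.01360015] r 0.06737816997321762 clip 118 [ 0.52317225 -0.05323434  0.18062022] px [353.41525424 257.34745763]
tall 558 rim c [0.53127801 0.25062613] r 0.04261595506507904 clip 151 [0.56147466 0.28014163 0.20934233] px [157.66225166 228.79470199]
small 468 rim c [ 0.53465571 -0.26921364] r 0.04312683897674057 clip 122 [ 0.56272591 -0.23941312  0.15012447] px [454.82786885 238.76229508]
tongue 266 [ 0.61220831 -0.00441465  0.016     ] [0.65279535 0.02541344 0.016     ] [0.63265383 0.01089638 0.016     ]
192 [0, 0, 3, 0, 0, -1, -1, 0, 3, -2, 4, 0, 3, 3, 0, 0, 1, 1, -3, 2]
195 [3, 0, 2, 0, -2, 2, -1, 3, 0, 1, 0, 0, 2, -1, 0, 1, 5, 3, 0, 1]
198 [0, 0, 2, 0, -1, 2, 0, 17, 16, 18, 14, 15, 16, 13, 0, 0, 0, 0, -1, 2]
201 [4, 0, 0, 0, 0, 0, 0, 20, 14, 16, 15, 16, 12, 16, 1, 1, 2, 1, 0, 1]
204 [-1, 3, 0, 0, 0, 3, 1, 17, 16, 19, 17, 16, 16, 17, 3, 1, 1, 3, 0, 3]
207 [0, 3, 1, 2, 0, 3, 2, 15, 17, 15, 17, 16, 14, 16, -1, 1, 5, 4, 2, 0]
210 [1, 1, -1, 0, 0, 2, 1, 17, 17, 15, 17, 19, 18, 14, 0, -3, -1, 3, -1, 2]
213 [0, 1, 1, 0, 0, 1, 1, 17, 17, 15, 14, 15, 15, 15, -2, -2, 0, 0, 4, 0]
216 [1, 2, 0, 138, 142, 140, 139, 140, 139, 141, 138, 143, 140, 16, 4, 3, 2, 1, 1, 2]
eraser bl [ 0.61112133 -0.1259416   0.06675347]
marker [0.58653246 0.12622593 0.02595466]
stick [0.36840221 0.00230367 0.00924118]
```

View pics/z.png

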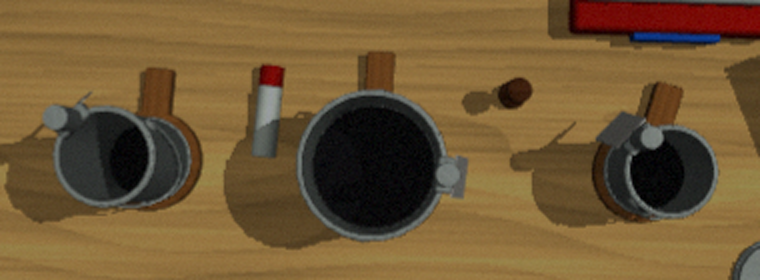

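Axis is at (0.530, 0.014). The clip sits at -96° and the tongue at about -1.5°, so the tin needs about +95° counter-clockwise. I'll push with shut fingers from the robot side, with the tips at about z = 0.152. First I'll travel there, high.

```bash
r='x'; python3 -m crank '0.0336 0.0575 0 0;0.0336 0.0575 0 0;0.0336 0.0575 0 0;0.0336 0.0575 0 0;0.0336 0.0575 0 0' 0
python3 -m crank '0.0336 0.0575 0 0;0.0336 0.0575 0 0;0.0336 0.0575 0 0;0.0336 0.0575 0 0;0.0336 0.0575 0 0'
python3 -m crank '0.0336 0.0575 0 0;0.0336 0.0575 0 0;0.0336 0.0575 0 0;0.0336 0.0575 0 0;0.0336 0.0575 0 0'
python3 -m crank '0.0336 0.0575 0 0;0.0336 0.0575 0 0;0.0336 0.0575 0 0;0.0336 0.0575 0 0;0.0336 0.0575 0 0'
python3 -m crank '0 0 0 0;0 0 0 0;0 0 0 0;0 0 0 0;0 0 0 0'
python3 - <<'E'
from h import *
from scipy.spatial.transform import Rotation as Ro
s=ctrl.get_obs();print(s['t'],s['tool_pos'],Ro.from_rotvec(s['tool_rot']).as_matrix().round(2),s['q'].round(2) if hasattr(s['q'],'round') else s['q'])
E
```

```text
t: 0.52
tool_pos: [0.2382, -0.4603, 0.2306]
tool_rot: [-3.116, -0.389, 0.0]
contact_force: [2.0, -0.7, 0.9]
opening: 0.0258
grip_force: 0.0
t: 0.93
tool_pos: [0.3222, -0.3165, 0.2308]
tool_rot: [-3.117, -0.389, 0.0]
contact_force: [0.5, -1.0, 0.7]
opening: -0.0001
grip_force: 0.0
t: 1.35
tool_pos: [0.4062, -0.1728, 0.231]
tool_rot: [-3.117, -0.39, 0.0]
contact_force: [0.0, -0.1, 1.2]
opening: 0.0001
grip_force: 0.0
t: 1.77
tool_pos: [0.4902, -0.029, 0.2309]
tool_rot: [-3.117, -0.39, 0.001]
contact_force: [-0.7, -0.1, -0.3]
opening: 0.0001
grip_force: 0.0
t: 2.18
tool_pos: [0.4895, -0.0317, 0.2312]
tool_rot: [3.118, 0.387, -0.0]
contact_force: [-0.9, -0.3, -0.3]
opening: 0.0001
grip_force: 0.0
2.1833 [ 0.48948024 -0.03169974  0.2311972 ] [[ 0.97  0.24 -0.  ]
 [ 0.24 -0.97 -0.  ]
 [-0.    0.   -1.  ]] [-0.22 -0.28  1.92 -0.    1.5   1.11]
```

```bash
python3 -m crank '0 0 -0.0316 0;0 0 -0.0316 0;0 0 -0.0316 0;0 0 -0.0316 0;0 0 -0.0316 0'
python3 -m crank '0 0 0 0;0 0 0 0;0 0 0 0;0.0115 -0.0091 0 0;0.0125 -0.0077 0 0'
python3 -m crank '0.0133 -0.0061 0 0;0.0140 -0.0044 0 0;0.0144 -0.0027 0 0;0.0146 -0.0009 0 0;0.0146 0.0009 0 0'
python3 -m crank '0 0 0 0;0 0 0 0;0 0 0 0;0 0 0 0;0 0 0 0'
python3 - <<'E'
from h import *
p,d=ctrl.get_image('top');c=ctrl.get_calibration('top');cv2.imwrite('pics/t1.png',cv2.resize(p[130:350,130:510,::-1],None,fx=2,fy=2))
W,R,o=cloud(d,c)
s=ctrl.get_image('scene')[0];cv2.imwrite('pics/s1.png',cv2.resize(s[150:390,160:480,::-1],None,fx=2,fy=2))
E
```

```text
t: 2.6
tool_pos: [0.4896, -0.0318, 0.1518]
tool_rot: [3.117, 0.387, 0.001]
contact_force: [0.6, -0.5, 0.6]
opening: 0.0002
grip_force: 0.0
t: 3.02
tool_pos: [0.5031, -0.0398, 0.1539]
tool_rot: [3.116, 0.39, 0.004]
contact_force: [-0.2, 0.2, 0.2]
opening: 0.0
grip_force: 0.1
t: 3.43
tool_pos: [0.538, -0.0459, 0.1521]
tool_rot: [3.117, 0.39, -0.001]
contact_force: [-1.4, 1.1, 0.9]
opening: 0.0001
grip_force: 0.6
t: 3.85
tool_pos: [0.5372, -0.0457, 0.1524]
tool_rot: [3.117, 0.39, 0.0]
contact_force: [0.4, -0.3, -0.1]
opening: -0.0001
grip_force: 0.0
```

View pics/s1.png

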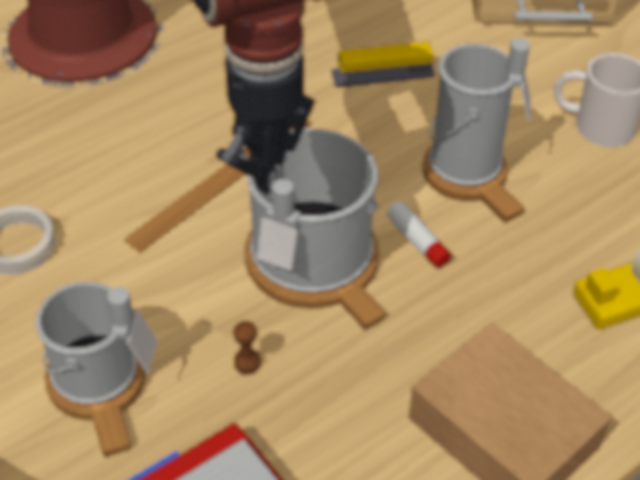

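The pusher is behind the post, with the clip now at (283,190) in the crop and moving towards the tongue at (365,303). The push works, so I'll carry on.

```bash
python3 -m crank '0.0144 0.0027 0 0;0.0140 0.0044 0 0;0.0133 0.0061 0 0;0.0125 0.0077 0 0;0.0115 0.0091 0 0'
python3 -m crank '0.0103 0.0104 0 0;0.0045 0.0058 0 0;0.0040 0.0060 0 0;0 0 0 0;0 0 0 0'
cat > m.py <<'E'
from h import *
p,d=ctrl.get_image('scene');s,e=p,d
for n in('top','scene'):
    p,d=ctrl.get_image(n);W,R,o=cloud(d,ctrl.get_calibration(n));z=W[...,2]
    for k,c,r,h in(('big',(.5304,.0136),.068,.14),('tall',(.5313,.2506),.043,.17),('small',(.5347,-.2692),.043,.11)):
        D=W[...,:2]-c; rr=np.hypot(D[...,0],D[...,1])
        m=(d>0)&(abs(rr-r)<.016)&(abs(z-h-.04)<.006)
        g=p.astype(int).min(-1); m&=g>90
        q=D[m].mean(0) if m.any() else np.zeros(2); print(n,k,m.sum(),(q*1000).round(1),np.degrees(np.arctan2(q[1],q[0])).round(1))
cv2.imwrite('pics/s_last.png',cv2.resize(s[150:390,160:480,::-1],None,fx=2,fy=2))
o=ctrl.get_obs();print(o['t'],o['tool_pos'])
E
python3 m.py
```

```text
t: 4.37
tool_pos: [0.5705, -0.0301, 0.152]
tool_rot: [-3.117, -0.39, 0.002]
contact_force: [-3.4, 1.3, 0.6]
opening: -0.0001
grip_force: 1.7
t: 4.78
tool_pos: [0.5802, -0.0196, 0.1527]
tool_rot: [3.117, 0.39, 0.003]
contact_force: [0.5, -0.6, 0.9]
opening: -0.0002
grip_force: 0.0
top big 0 [0. 0.] 0.0
top tall 124 [31.  30.6] 44.6
top small 95 [29.1 28.6] 44.5
scene big 95 [ 66.9 -19.4] -16.2
scene tall 66 [33.6 27.7] 39.5
scene small 97 [31.5 27.5] 41.1
4.9333 [ 0.57983145 -0.01984972  0.15261568]
```

View pics/s_last.png

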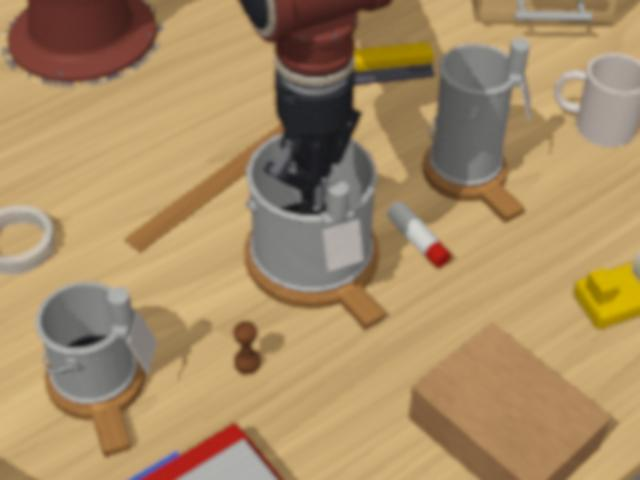

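The clip at (340,195) and tag at (343,245) are about 14° short of the tongue at (365,303). One small push should finish it, then I'll back off in -y, lift, and measure from the top.

```bash
python3 -m crank '0.0025 0.0072 0 0;0.0025 0.0072 0 0;0.0025 0.0072 0 0;0.0020 0.0040 0 0;0.001 0.0030 0 0'
python3 -m crank '0 0 0 0;0 0 0 0;0 0 0 0;-0.01 -0.02 0 0;-0.01 -0.02 0 0'
python3 -m crank '0 0 0.04 0;0 0 0.06 0;-0.06 0 0.04 0;-0.08 0 0 0;-0.08 0 0 0'
python3 -m crank '-0.04 -0.08 0 0;0 -0.08 0 0;0 -0.08 0 0;0 -0.08 0 0;0 0 0 0'
python3 m.py
```

```text
t: 5.35
tool_pos: [0.5848, -0.0049, 0.1522]
tool_rot: [-3.117, -0.39, 0.001]
contact_force: [-0.9, -0.8, 0.4]
opening: -0.0001
grip_force: 0.7
t: 5.77
tool_pos: [0.5746, -0.0258, 0.1523]
tool_rot: [3.117, 0.391, 0.0]
contact_force: [0.3, 0.4, -0.3]
opening: 0.0003
grip_force: 0.0
t: 6.18
tool_pos: [0.4645, -0.0265, 0.2243]
tool_rot: [3.116, 0.389, 0.005]
contact_force: [-0.7, 0.2, 0.5]
opening: 0.0001
grip_force: 0.0
t: 6.6
tool_pos: [0.4448, -0.1889, 0.2227]
tool_rot: [3.115, 0.378, -0.0]
contact_force: [0.3, 0.7, -0.3]
opening: -0.0001
grip_force: 0.0
top big 107 [68.8  0.2] 0.1
top tall 120 [31.1 30.5] 44.4
top small 95 [29.  28.7] 44.7
scene big 84 [70.3 -2.2] -1.8
scene tall 66 [33.2 28.1] 40.3
scene small 98 [31.5 27.5] 41.1
6.75 [ 0.44550579 -0.18332587  0.22212255]
```

View pics/s_last.png

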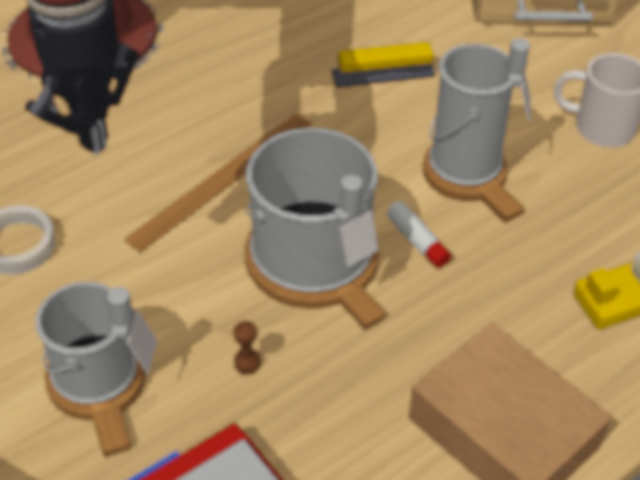

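The clip is at about 0° and the tongue at about -1.5°. The tag at (358,238) stands over the tongue at (365,303), the other two tins haven't moved, and the arm is clear, so I'm handing in.

```bash
python3 -c "
from station import ctrl
print(ctrl.finish_job())"
```

```text
the job is handed in; nothing more can be done
None
```

The widest tin is turned so its clip and tag stand over the tongue, measured within about 2° of its middle line; the other two tins did not move, the arm was clear, and the job is handed in at about 7 s (no verdict was returned).

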